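# Index the revolving glass stand to its next stop

## Task

The revolving glass stand is locked by a spring-loaded pin with a black knob. Draw the pin up, turn the tray counter-clockwise as seen from above, and let the pin drop fully home in the very next hole of the ring, so the tray is locked again. Work gently: do not force the pin sideways against the ring, keep the glasses standing on the tray, and leave the mug and the small dropper bottle where they are.

Things in the scene. Friction and masses are not known exactly. Their poses are not given: they have to be found in the camera images.
- deck: Fixed metal index ring of the round stand, 254 mm across, top face 30 mm above the cooktop. Origin on the vertical turning axis at the cooktop's height (8 mm above the counter); z up. Eight holes lie on a circle of 108 mm radius round the axis, each 11 mm wide along the circle and 16 mm long radially; the 8 mm pin starts seated in one.
- ring_top (a point): Centre of the ring's top face, on the turning axis. Holes are nominally 45 degrees apart, but the first one counter-clockwise of the start is in an adjustable slide (top 0.4 mm below the ring's, clamped fast), set anywhere from 33 to 57 degrees from the start; exactly where is not reported, it must be seen or felt. The one after is at 90 degrees.
- tray (a joint): Turning angle (rad) of the wooden tray, 184 mm across, floor 41 mm above the cooktop, with the arm that carries the pin. 0 at the start, grows counter-clockwise seen from above. Turns from -1.2 to 2.0 when the pin is out of the holes, with light friction (about 1 N at the knob, some 2 N more while the tip drags on the ring), and stays where it is left.
- plunger (a joint): How far the pin is drawn up, m: 0 = fully home in a hole, 0.008 = tip resting on the ring's top between holes, 0.018 = upper stop. A spring pushes it down with 6 N at 0 and 0.3 N more for each mm. It drops by itself when let go over a hole; it does not stay up by itself.
- index_pin: Spring pin and knob, carried by the tray's arm 108 mm from the turning axis, so it moves on a circle. Origin at the round tip of the 8 mm steel pin (22 mm above the cooktop when seated); z up. The round black knob, 24 mm across, spans 40 to 66 mm above this origin. Under it on the 24 mm wide arm is a fixed bushing 18 mm across, top 55 mm above the cooktop.
- knob_mid (a point): Middle of the knob, on its axis, 53 mm above the pin's tip (75 mm above the cooktop when seated). A light push here turns the tray; a gentle hand stays under about 10 N sideways.
- shot_near: Loose shot glass, 48 mm across, 61 mm tall, standing on the tray; origin at the centre of its underside, z up.
- shot_far: The other, equal shot glass on the tray; origin at the centre of its underside, z up.
- mug: Rust-red mug, 82 mm across, 90 mm tall, standing on the counter to the left of the cooktop; origin in its underside. Leave alone.
- bitters: Small dropper bottle, 33 mm across, 102 mm tall, on the cooktop to the left of the stand; origin at the centre of its underside. Leave alone.
Not all that is in view belongs to the job. What is shaped like the shot_far but red is not meant.

How it is judged:
By the outcome, as a careful person would: the job done as asked, in the order asked, and still so for the second after the job is handed in, with the robot touching nothing.
It also fails if it takes over 46 s, if anything falls off the work surface, if the arm or the gripper's body presses on something with over 40 N, if the wrist force passes 120 N, or if a joint passes its speed limit or range.

## Robot

A 6-joint arm with a two-finger parallel gripper is mounted at the origin on a cart in front of the work surface, level with it; the furniture and walls round the work are solid. World frame = base frame: x ahead of the robot, y to its left, z up, the work surface at z = 0. Lengths are in mm, angles in rad, forces in N, time in s.
With the tool pointing down it reaches from about 350 to 875 mm from the base axis. Payload 4.2 kg.
Tool frame: the origin (TCP) lies between the finger pads; the fingertips stand 25 mm ahead of it and the grasp point (between the pads) lies 6 mm ahead of it; z points along the fingers, y is the line along which they close (so a half turn about z gives the same grasp; the last joint's range is limited). The gripper opens to 85 mm and grips with 20 to 120 N. Pads are 22 mm wide; open, the fingers measure 114 mm over their backs; the gripper's body (76 mm by 85 mm) begins 54 mm behind the grasp point. The pads swing forward as they close: fully open they stand 13 mm farther back than shut.
Start: joints at [-0.911, 0.385, 0.008, 0, -1.194, -0.259], TCP at [243.86, -575.44, 219.112] pointing down, gripper open.
Joint ranges: [-3.14, 3.14], [-1.21, 2.06], [-1.07, 1.41], [-3.16, 2.05], [-2.99, -0.16], [-3.1, 3.1]. Speed limits (rad/s): [2.79, 2.79, 3.14, 3.14, 3.14, 3.14].

## Interface

Orientations are given as a unit quaternion [x, y, z, w].
In Python, from bench import arm gives the robot as it stands.
- The arm moves only by the shell command python3 -m pendant 'ROWS'. ROWS is JSON, a list of rows, each a list of 7 numbers: the shift along the tool's x, y, z in m, then the turn, a rotation vector about the tool's x, y, z in degrees, then the finger opening in m, from 0 to 0.0854. In form: [[x, y, z, wx, wy, wz, fingers], ...]. A call has 1 to 12 rows; each row shifts and turns the commanded pose from where the row before left it, along the tool's axes as they then stand; what a row does not reach is not made up. A row lasts 1/10 s, in which the tool goes at most 50 mm and 8.59 degrees, less where a joint would pass 70% of its speed; a pose out of reach is approached as far as the arm can. A call is refused whole if a number of a shift passes 0.05 or a number of a turn 8.59, either way. A call with a gripper value outside its range is refused whole. The fingers move at their own pace and stop on an object; the grip force is fixed at half the most. Time passes only in rows, so rows that do not move let the fingers close. It gives the time, the measured TCP pose, the force, the opening and the grip force at its end, in the units of the state.
- arm.read_state(): the state, without advancing time (a new reading comes with each control period).
- arm.get_image(name): name is "side" or "top"; returns a dict with "image" (420x560x3 uint8, red, green, blue), "fx", "fy", "cx", "cy" (pixels), "xyz" and "rotation" of the camera in the world. Camera axes: x right, y down, z forward; pixel columns grow to the right and rows downward; lengths in mm; the calibration is good to about 2 mm. A picture is of the moment at which its call begins. There is no depth.
- arm.job_done(): hands the job in; it is judged then, once.
The state is a dict: "clock": time; "joints": joint angles; "joint_vel": joint speeds; "joint_efforts": joint torques, N m; "position": TCP position; "ee_rot": TCP orientation; "contact_force": force on the tool from outside, world axes, zero at the start; "wrist_torque": the same for the moment, N m; "gripper_width": finger opening in mm; "grasp_force": force on a finger pad.
Only numpy, scipy, OpenCV 4.12 (cv2) and the standard library are available. Lean on these libraries where they do the work, as an engineer would, in place of code of your own. Each camera call takes 0.05 s, during which the arm holds its last target. There are 200 camera calls.

## Working session

There is one attempt and no reset: what is moved stays moved. The work goes in short steps, Python scripts to look and compute and a shell command to move; the robot and the scene stay as the last step left them, time stands still between calls to the robot, and variables do not carry over. Pictures are saved under pics/ and viewed, at most 10 in all, crops included, and the job is handed in when it is done.

```bash
mkdir -p pics; python3 - <<'E'
from bench import arm
import cv2,numpy as np
for n in("top","side"):
    d=arm.get_image(n);cv2.imwrite(f"pics/{n}0.png",d["image"][:,:,::-1])
    print(n,d["fx"],d["fy"],d["cx"],d["cy"],d["xyz"],np.round(d["rotation"],4).tolist())
s=arm.read_state();print(s)
E
```

```text
top 503.1651139467699 503.1651139467699 285.48267421038247 206.02734410965792 [ 373.1250649  -127.56558883 1387.3073731 ] [-0.7038, 0.7065, -0.0457, 0.0585]
side 385.4783896327461 385.4783896327461 286.38530519808955 212.42835661064473 [ 602.68233658 -884.00651098  539.29409324] [0.87, 0.028, -0.0067, -0.4922]
{'clock': 0.1, 'joints': array([-9.11350879e-01,  3.85484201e-01,  6.76664407e-03, -4.32481907e-04,
       -1.19400337e+00, -2.58614072e-01]), 'joint_vel': array([-0.0011059 , -0.00023872,  0.00455436,  0.00061955,  0.00062968,
       -0.0007894 ]), 'joint_efforts': array([-7.29687508e-04, -3.93318021e+01,  1.88928044e+01,  4.19795126e+00,
       -2.62147470e-03,  2.90579763e-06]), 'position': array([ 243.67504659, -574.9499628 ,  218.13025552]), 'ee_rot': array([-1.98998458e-01,  9.79999310e-01,  9.51742590e-04, -2.46186343e-04]), 'contact_force': array([ 0.27623869, -0.70201416, -0.09581928]), 'wrist_torque': array([0.0130003 , 0.0220634 , 0.03344749]), 'grasp_force': 0.0, 'gripper_width': 85.43908961899633}
```

View pics/top0.png

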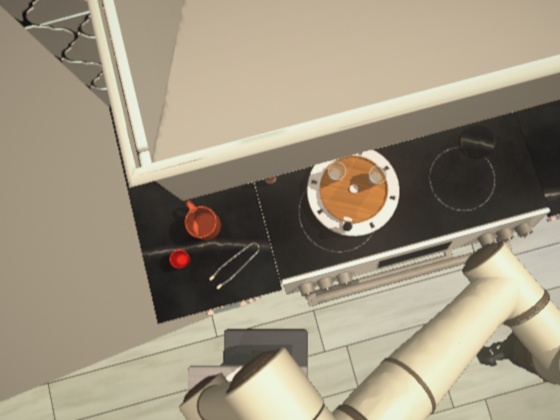

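View pics/side0.png

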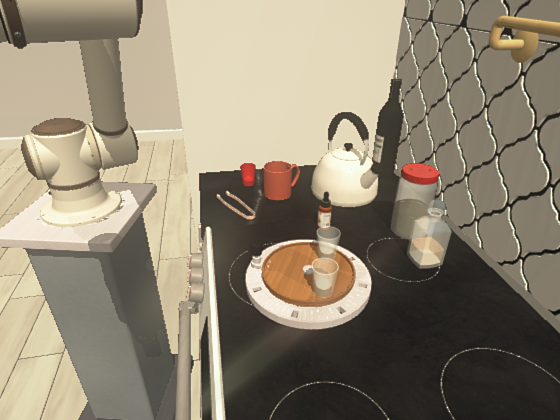

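```bash
cat > h.py <<'E'
from bench import arm
import cv2,numpy as np
from scipy.spatial.transform import Rotation as R
def grab(n,f=None):
    d=arm.get_image(n)
    if f: cv2.imwrite(f,d["image"][:,:,::-1])
    return d
def ray(d,u,v):
    r=R.from_quat(d["rotation"]).apply([(u-d["cx"])/d["fx"],(v-d["cy"])/d["fy"],1]);return np.array(d["xyz"]),r/np.linalg.norm(r)
def onz(d,u,v,z):
    o,r=ray(d,u,v);return o+r*(z-o[2])/r[2]
def proj(d,p):
    q=R.from_quat(d["rotation"]).inv().apply(np.asarray(p,float)-d["xyz"]);return np.array([d["cx"]+d["fx"]*q[0]/q[2],d["cy"]+d["fy"]*q[1]/q[2]])
def tri(rs):
    A=np.zeros((3,3));b=np.zeros(3)
    for o,r in rs:
        P=np.eye(3)-np.outer(r,r);A+=P;b+=P@o
    return np.linalg.solve(A,b)
E
python3 - <<'E'
from h import *
a=grab("top");b=grab("side")
A=cv2.resize(a["image"][140:250,295:415],None,fx=5,fy=5,interpolation=cv2.INTER_CUBIC)[:,:,::-1]
B=cv2.resize(b["image"][215:335,230:385],None,fx=5,fy=5,interpolation=cv2.INTER_CUBIC)[:,:,::-1]
cv2.imwrite("pics/tc.png",A);cv2.imwrite("pics/sc.png",B)
# ring white blob fit
for n,d,z in(("top",a,38),("side",b,38)):
    hsv=cv2.cvtColor(d["image"],cv2.COLOR_RGB2HSV)
    m=((hsv[:,:,1]<60)&(hsv[:,:,2]>150)).astype(np.uint8)
    r=np.zeros_like(m)
    if n=="top": r[135:245,295:410]=1
    else: r[235:330,240:375]=1
    c=max(cv2.findContours(m*r,0,1)[0],key=cv2.contourArea);h=cv2.convexHull(c)[:,0]
    P=np.array([onz(d,u,v,z)[:2] for u,v in h]).astype(np.float32)
    print(n,cv2.boundingRect(c),cv2.fitEllipse(P))
    w=cv2.inRange(hsv,(8,90,60),(22,255,255))*r
    c=max(cv2.findContours(w,0,1)[0],key=cv2.contourArea);h=cv2.convexHull(c)[:,0]
    P=np.array([onz(d,u,v,z+11)[:2] for u,v in h]).astype(np.float32)
    print(' tray',cv2.boundingRect(c),cv2.fitEllipse(P))
E
```

```text
top (307, 149, 92, 87) ((616.2689819335938, -287.2354736328125), (244.1853790283203, 250.61691284179688), 26.066818237304688)
 tray (319, 155, 69, 69) ((618.7784423828125, -286.08233642578125), (182.98355102539062, 185.0846710205078), 68.61956024169922)
side (246, 235, 126, 94) ((623.1256103515625, -287.4130859375), (245.2999267578125, 284.25286865234375), 166.70668029785156)
 tray (262, 242, 94, 65) ((620.009521484375, -287.2636413574219), (185.3138885498047, 196.85679626464844), 179.3516082763672)
```

View pics/tc.png

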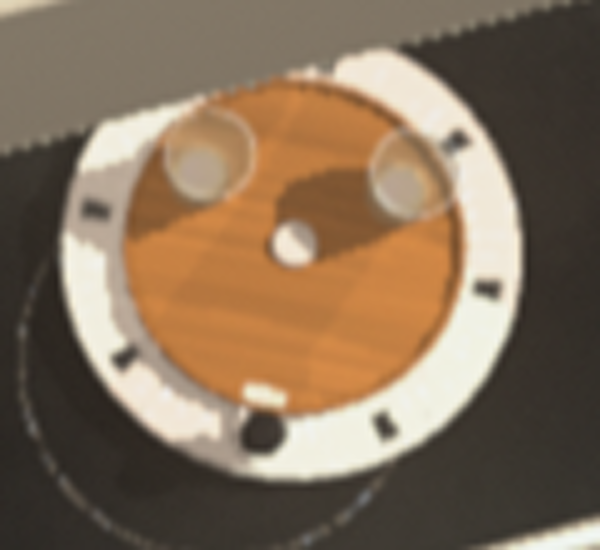

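View pics/sc.png

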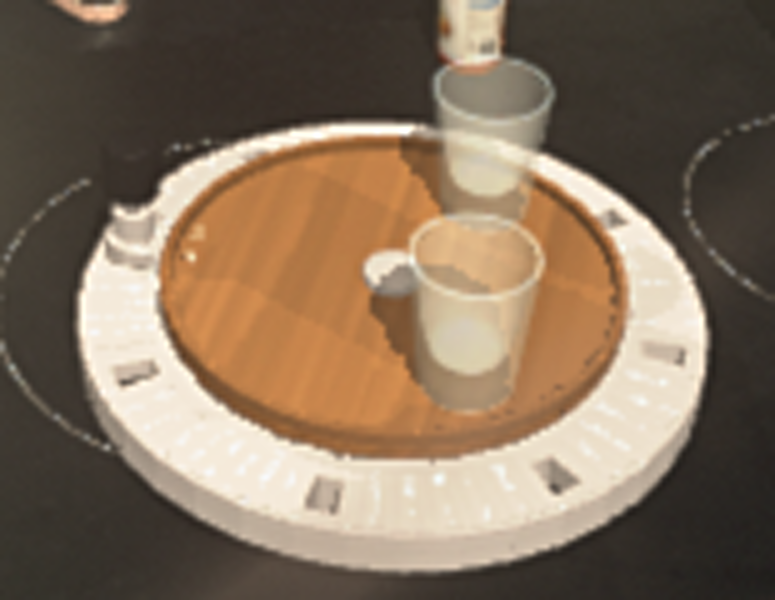

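The stand is the round white ring with the wooden tray. In the top crop the black knob is at about (347.6,226.6) full-frame. The next hole counter-clockwise is at about (372,225), and the one after it at (392,198). The side crop shows the same knob at (257,250), the next hole at (257,290) and the 90° hole at (295,314). The only red shot-glass-shaped thing, at top (179,260), is not part of the job. Next I'll measure hole angles and the knob.

```bash
python3 - <<'E'
from h import *
from scipy.optimize import least_squares
D={"top":grab("top"),"side":grab("side")}
seeds={"top":[(372.2,225.2),(392.4,197.8),(386,168.2),(314.4,181.8),(320.2,211.2)],"side":[(257.2,289.6),(294.8,314),(341.4,309.8),(363,285.4),(352.4,258.2)]}
for n,d in D.items():
    g=cv2.cvtColor(d["image"],cv2.COLOR_RGB2GRAY).astype(float);P=[]
    for u,v in seeds[n]:
        x0,y0=int(round(u))-6,int(round(v))-6;p=g[y0:y0+13,x0:x0+13];yy,xx=np.mgrid[y0:y0+13,x0:x0+13]
        w=np.clip(np.percentile(p,60)*0.8-p,0,None)*(np.hypot(xx-u,yy-v)<4.5)
        P.append(onz(d,(w*xx).sum()/w.sum(),(w*yy).sum()/w.sum(),38)[:2])
    P=np.array(P);k=np.arange(2,len(P)+1) if n=="side" else np.array([2,3,6,7])
    Q=P[1:]
    f=lambda q:(Q-q[:2]-108*np.c_[np.cos(q[2]+k*np.pi/4),np.sin(q[2]+k*np.pi/4)]).ravel()
    s=least_squares(f,[618,-287,np.radians(190)]);q=s.x
    a=lambda p:(np.degrees(np.arctan2(p[1]-q[1],p[0]-q[0])-q[2]))%360
    print(n,q[:2],np.degrees(q[2]),'res',np.round(s.fun,1),'holes deg',[round(a(p),1) for p in P],[round(np.hypot(*(p-q[:2])),1) for p in P])
    # knob
    if n=="top": print("pin hole xy",q[:2]+108*np.array([np.cos(q[2]),np.sin(q[2])]))
# knob: dark blob vs bright ring
i=D["top"]["image"];print(cv2.cvtColor(i,cv2.COLOR_RGB2GRAY)[218:235,339:357])
for n,u,v in(("top",347.6,226.6),("side",256.2,249)): print(n,onz(D[n],u,v,83))
kt=tri([ray(D["top"],347.6,226.6),ray(D["side"],256.5,250.5)]);print("tri knob",kt)
print([proj(D["side"],[*onz(D['top'],347.6,226.6,96)[:2],z]) for z in(70,96)])
r=R.from_quat(arm.read_state()["ee_rot"]).as_matrix();print(r)
E
```

```text
top [ 618.53348597 -286.60668214] 168.08798748814894 res [-0.2  0.  -0.4  0.4 -0.2  0.8  0.7 -1.1] holes deg [np.float64(38.1), np.float64(89.9), np.float64(134.9), np.float64(270.2), np.float64(315.0)] [np.float64(108.3), np.float64(108.0), np.float64(107.5), np.float64(108.7), np.float64(106.7)]
pin hole xy [ 512.85918699 -264.31447418]
side [ 622.0628306  -290.32816987] 167.95066912611907 res [-2.1 -0.6 -0.3 -0.   4.2 -0.7 -1.8  1.3] holes deg [np.float64(38.9), np.float64(89.0), np.float64(134.9), np.float64(180.1), np.float64(226.1)] [np.float64(109.4), np.float64(109.0), np.float64(107.9), np.float64(112.2), np.float64(107.2)]
[[124 130 134 142 177 228 235 233 231 230 214 201 189 161 144 141 142 144]
 [122 121 125 135 162 208 225 227 229 232 229 228 219 172 145 144 147 147]
 [138 132 126 127 144 162 182 192 204 212 216 222 211 163 140 141 144 144]
 [155 150 140 142 174 152 135 130 142 148 157 172 171 144 133 135 138 139]
 [167 157 151 162 203 158 104  78  81  87  96 118 137 134 131 133 142 150]
 [176 158 156 168 189 133  74  56  56  58  63  86 127 151 158 162 177 200]
 [178 157
[... 495 characters left out ...]
239 239 238 238 238]
 [157 158 158 153 148 153 174 182 185 188 207 232 239 239 238 239 239 239]
 [144 151 162 167 163 176 206 225 233 235 236 239 239 238 238 239 238 239]
 [111 126 151 169 180 189 209 227 235 238 238 238 238 238 238 238 239 239]
 [ 69  87 114 138 156 166 186 201 212 225 228 227 227 227 227 229 235 235]]
top [ 512.04959435 -265.44630793   83.        ]
side [ 516.08916188 -271.07858132   83.        ]
tri knob [ 514.36824685 -265.98653227   75.17227883]
[array([254.10309302, 252.02283429]), array([253.74349608, 241.45947482])]
[[-9.20769470e-01 -3.90106971e-01 -3.66396500e-04]
 [-3.90107136e-01  9.20769226e-01  6.74264455e-04]
 [ 7.43313576e-05  7.63776014e-04 -9.99999706e-01]]
```

The two views agree on the next hole: about 38.3° counter-clockwise (top 38.1, side 38.9). The 90° hole reads 90/89. The knob is at about (512.7,-264.8), direction 168° from the axis. I'll move above it, closing tangentially.

```bash
python3 -m pendant '[[0,0,0,0,0,8.5,0.0854],[0,0,0,0,0,8.5,0.0854],[0,0,0,0,0,8.5,0.0854],[0,0,0,0,0,8.5,0.0854],[0,0,0,0,0,0.9,0.06],[-0.02,0.036,0,0,0,0,0.06],[-0.02,0.036,0,0,0,0,0.06],[-0.02,0.036,0,0,0,0,0.06],[-0.02,0.036,0,0,0,0,0.06],[-0.02,0.036,0,0,0,0,0.06],[-0.02,0.036,0,0,0,0,0.06],[-0.02,0.036,0,0,0,0,0.06]]'
cat > st.py <<'E'
from h import *
import sys
t=np.array([float(x) for x in sys.argv[1:4]]) if len(sys.argv)>3 else None
s=arm.read_state();r=R.from_quat(s["ee_rot"])
y=r.as_matrix()[:,1]
print(s["clock"],s["position"].round(2),"yaw_y",np.degrees(np.arctan2(y[1],y[0])).round(2),"tilt",r.as_matrix()[:2,2].round(4),"F",s["contact_force"].round(1),"w",round(s["gripper_width"],2),"g",round(s["grasp_force"],1))
if t is not None: print("tool delta",r.inv().apply(t-s["position"]).round(2))
E
python3 st.py 512.7 -264.8 160
```

```text
clock: 1.5
position: [433.9, -356.4, 219.3]
ee_rot: [0.102, 0.995, -0.0, 0.0]
contact_force: [0.6, -0.5, -0.1]
gripper_width: 60.0
grasp_force: 0.0
1.5 [ 433.87 -356.41  219.3 ] yaw_y 78.24 tilt [ 0.0003 -0.0002] F [ 0.6 -0.5 -0.1] w 60.04 g 0.0
tool delta [-58.49 105.76  59.31]
```

```bash
python3 -m pendant '[[-0.0195,0.0353,0,0,0,0,0.06],[-0.0195,0.0353,0,0,0,0,0.06],[-0.0195,0.0353,0,0,0,0,0.06],[0,0,0.03,0,0,0,0.06],[0,0,0.03,0,0,0,0.05],[0,0,0,0,0,0,0.05],[0,0,0,0,0,0,0.05]]'
python3 st.py 512.7 -264.8 91
python3 - <<'E'
from h import *
b=grab("side");a=grab("top")
cv2.imwrite("pics/s2.png",cv2.resize(b["image"][150:300,190:340],None,fx=4,fy=4,interpolation=cv2.INTER_CUBIC)[:,:,::-1])
E
```

```text
clock: 2.2
position: [512.2, -266.7, 159.5]
ee_rot: [0.103, 0.995, -0.0, -0.0]
contact_force: [0.0, 0.2, 0.5]
gripper_width: 49.7
grasp_force: 0.0
2.2 [ 512.24 -266.69  159.51] yaw_y 78.17 tilt [-0.0006 -0.0007] F [0.  0.2 0.5] w 49.69 g 0.0
tool delta [-0.09  2.   68.51]
```

View pics/s2.png

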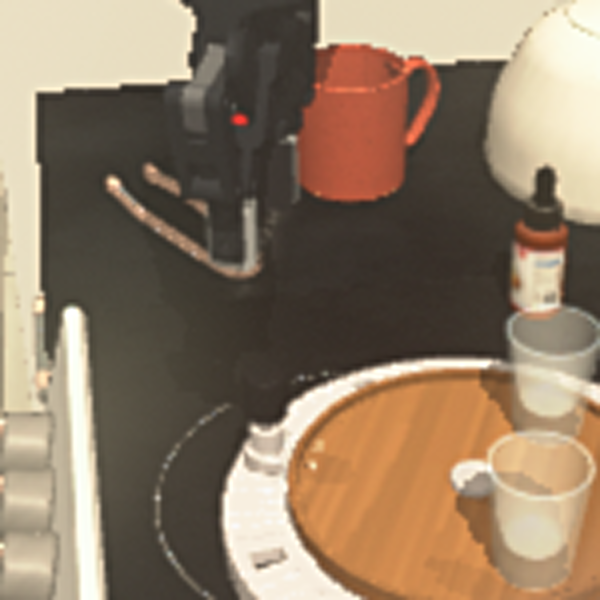

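The knob is at crop (265,385), directly below the open fingers. The gripper is clear of the mug and bottle. I'll descend and close in stages.

```bash
python3 -m pendant '[[-0.001,0.0017,0.02,0,0,0,0.05],[0,0,0.025,0,0,0,0.05],[0,0,0.014,0,0,0,0.05],[0,0,0.009,0,0,0,0.05],[0,0,0,0,0,0,0.034],[0,0,0,0,0,0,0.028],[0,0,0,0,0,0,0.026],[0,0,0,0,0,0,0.026]]'
python3 st.py 513.8 -265.3 91
python3 - <<'E'
from h import *
b=grab("side");a=grab("top")
A=cv2.resize(a["image"][180:280,300:400],None,fx=4,fy=4,interpolation=cv2.INTER_CUBIC)
B=cv2.resize(b["image"][200:300,210:310],None,fx=4,fy=4,interpolation=cv2.INTER_CUBIC)
cv2.imwrite("pics/s3.png",np.hstack([A,B])[:,:,::-1])
E
```

```text
clock: 3.1
position: [514.0, -265.1, 92.1]
ee_rot: [0.104, 0.995, -0.0, 0.001]
contact_force: [-0.5, 0.3, 0.4]
gripper_width: 26.1
grasp_force: 0.0
3.1 [ 514.03 -265.06   92.15] yaw_y 78.07 tilt [ 0.0019 -0.0005] F [-0.5  0.3  0.4] w 26.08 g 0.0
tool delta [ 0.18 -0.28  1.15]
```

View pics/s3.png

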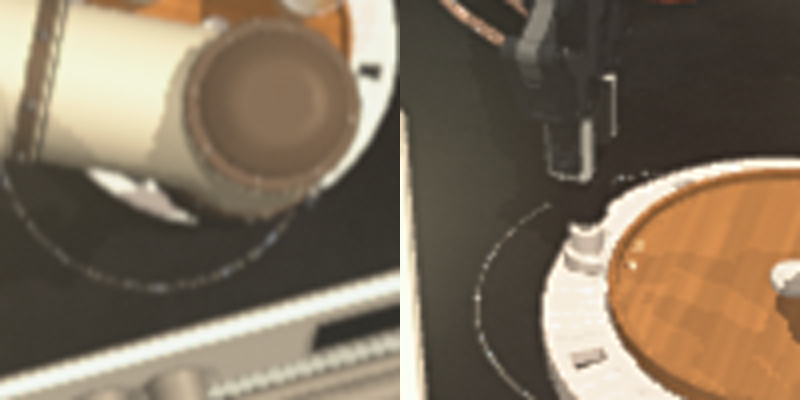

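The right half shows a finger ending at crop (573,178), seemingly above the knob's bottom at (585,220). I'll check this with numbers and a brightened crop.

```bash
python3 - <<'E'
from h import *
b=grab("side")
for p in([514,-278,67],[514,-278,92],[514,-265,67],[514,-265,70],[514,-265,96],[513.8,-265.3,63]): print(p,proj(b,p).round(1))
B=cv2.resize(b["image"][215:275,225:285],None,fx=10,fy=10,interpolation=cv2.INTER_CUBIC)
B=(255*(B/255.)**0.45).astype(np.uint8)
cv2.imwrite("pics/s4.png",B[:,:,::-1])
E
```

```text
[514, -278, 67] [254.9 257.5]
[514, -278, 92] [254.6 247.3]
[514, -265, 67] [255.7 253.6]
[514, -265, 70] [255.7 252.4]
[514, -265, 96] [255.4 241.8]
[513.8, -265.3, 63] [255.7 255.2]
```

View pics/s4.png

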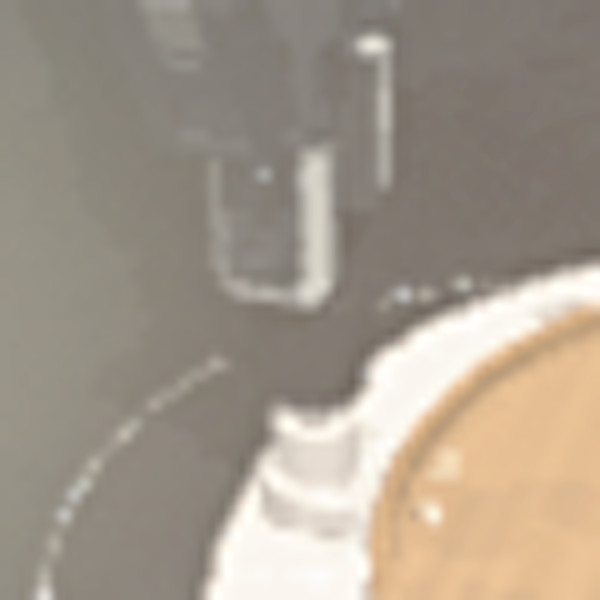

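```bash
python3 - <<'E'
from h import *
b=grab("side")
print(proj(b,[512,-292,134]),proj(b,[512,-292,142]),"obs 250,216")
o,r=ray(b,252,245); t=(-278-o[1])/r[1];print(o+r*t)
o,r=ray(b,250,216.2); t=(-292-o[1])/r[1];print(o+r*t)
print(b["image"][228:264,244:268].sum(2))
E
```

```text
[251.97568129 233.48668375] [251.84539731 229.91291972] obs 250,216
[ 509.08071823 -278.           97.33561707]
[ 509.54047795 -292.          171.74174886]
[[205 180 174 174 174 169 165 163 163 176 190 172 153 154 158 167 163 160
  212 367 167 133 142 141]
 [190 194 193 194 199 192 168 159 161 170 178 200 200 217 160 165 164 160
  208 357 163 137 142 140]
 [171 177 188 178 181 182 172 164 160 156 180 295 365 314 168 158 164 161
  194 304 152 137 140 143]
 [160 178 233 168 162 163 166 162 161 151 184 345 490 399 207 159 166 162
  193 301 157 139 141 139]
 [159 188 276 177 159 165 168 161 155 149 214 413 496 395 207 159 164 164
  196 294 155 135 141 143]
 [161 180 236 172 166 169 168 166 157 149 216 417 489 392 206 158 165 166
  181 237 152 143 143 143]
 [163 174 231 172 167 170 170 161 157 152 211 412 491 396 207 159 166 165
  164 151 142 143 146 146]
 [162 174 233 174 169 171 166 161 156 153 184 349 491 420 210 157 170 166
  161 145 144 146 141 145]
 [160 174 233 198 190 186 165 162 164 172 182 346 493 424 194 130 137 147
  148 149 148 139 144 144]
 [165 179 240 221 194 190 176 164 1
[... 1992 characters left out ...]
68 165 166 162 156 145 180 414 723 712 509 490 544 705 680 589 647
  701 709 717 705 559 375]
 [172 163 165 160 161 154 143 154 302 528 629 692 707 709 683 564 491 617
  640 712 715 624 405 316]
 [184 166 165 159 160 156 144 214 371 472 520 560 577 580 558 521 480 648
  714 740 689 428 329 273]
 [184 169 165 162 158 139 201 406 535 483 517 556 558 563 551 512 482 668
  714 703 463 337 282 296]
 [181 180 177 174 150 143 292 589 585 491 512 546 555 563 547 501 512 719
  703 657 388 329 263 348]
 [182 178 179 175 157 180 389 636 721 608 531 539 554 562 539 504 579 696
  673 446 347 315 331 411]
 [179 178 180 168 161 294 576 479 713 712 666 612 614 613 602 564 682 694
  666 398 334 283 386 393]]
```

The measured finger bottom (252,245) casts to z≈97, right at the knob's top. That is higher than the tool description implies, with no dark tip visible below it. Closing is harmless in either case and will tell me: it stops at 24 mm if the knob is between the pads.

```bash
python3 -m pendant '[[0,0,0,0,0,0,0.025],[0,0,0,0,0,0,0.023],[0,0,0,0,0,0,0.022]]'; python3 st.py
```

```text
clock: 3.6
position: [513.4, -264.9, 91.1]
ee_rot: [0.104, 0.995, 0.0, -0.0]
contact_force: [-0.4, 0.6, -0.4]
gripper_width: 22.3
grasp_force: 0.0
3.6 [ 513.41 -264.87   91.08] yaw_y 78.06 tilt [-0.0001  0.    ] F [-0.4  0.6 -0.4] w 22.27 g 0.0
```

It closed to 22 mm with no contact, so the pads are not around the knob. I'll check the tool's real place against the cameras: the wrist circle in the top view, and both fingers in the side view.

```bash
python3 - <<'E'
from h import *
a=grab("top");b=grab("side")
s=arm.read_state();p=s["position"];print(p,s["joints"].round(3))
for z in(92,200,250,300,350,400,450): print(z,proj(a,[p[0],p[1],z]).round(1),proj(b,[p[0],p[1],z]).round(1))
A=cv2.resize(a["image"][150:270,280:400],None,fx=3,fy=3,interpolation=cv2.INTER_CUBIC)
B=cv2.resize(b["image"][140:260,200:320],None,fx=3,fy=3,interpolation=cv2.INTER_CUBIC)
C=np.hstack([A,B]);C=(255*(C/255.)**0.45).astype(np.uint8)
cv2.imwrite("pics/s5.png",C[:,:,::-1])
E
```

```text
[ 513.42710452 -264.87090952   91.0774081 ] [-0.196  0.428 -0.278 -0.    -0.865 -1.583]
92 [347.7 225.7] [255.1 243.4]
200 [352.5 220.8] [253.6 195.5]
250 [355.  218.2] [252.8 170.6]
300 [357.7 215.3] [252.  143.9]
350 [360.7 212.2] [251.  114.9]
400 [363.9 208.8] [250.   83.5]
450 [367.5 205.1] [248.9  49.2]
```

View pics/s5.png

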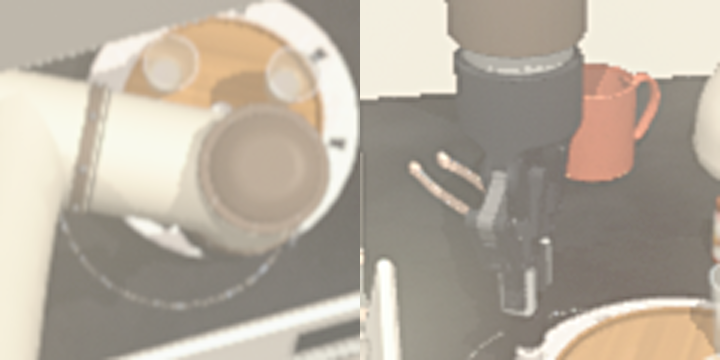

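The tool axis is where it should be in both views: the wrist circle at top (368,205) lies on its line. The pads' lower edge at side (252,244) is at z≈97, so they only just reach the knob's top and must go lower. I'll open and descend in small guarded steps.

```bash
python3 -m pendant '[[-0.002,0,0,0,0,0,0.042],[0,0,0,0,0,0,0.042],[0,0,0.005,0,0,0,0.042],[0,0,0.005,0,0,0,0.042]]'; python3 st.py;python3 -m pendant '[[0,0,0.004,0,0,0,0.042],[0,0,0.002,0,0,0,0.042]]'; python3 st.py
python3 - <<'E'
from h import *
b=grab("side");print(b["image"][238:262,242:268].sum(2))
E
```

```text
clock: 4.1
position: [515.3, -265.2, 80.7]
ee_rot: [0.104, 0.995, 0.0, 0.0]
contact_force: [-0.8, 0.2, -0.5]
gripper_width: 41.6
grasp_force: 0.0
4.1 [ 515.33 -265.22   80.72] yaw_y 78.06 tilt [0.     0.0001] F [-0.8  0.2 -0.5] w 41.6 g 0.0
clock: 4.3
position: [514.9, -265.2, 74.3]
ee_rot: [0.104, 0.995, 0.0, -0.001]
contact_force: [-0.0, -0.6, 0.1]
gripper_width: 42.1
grasp_force: 0.0
4.3 [ 514.92 -265.17   74.27] yaw_y 78.06 tilt [-0.0013  0.0004] F [-0.  -0.6  0.1] w 42.07 g 0.0
[[195 208 206 206 207 205 183 189 172 171 171 197 177 184 172 181 169 170
  169 168 169 167 167 186 141 142]
 [187 188 190 195 193 192 196 195 174 170 170 178 211 283 259 250 171 164
  169 167 170 170 163 145 142 145]
 [174 172 170 175 187 175 181 184 174 168 163 162 228 372 365 298 155 140
  145 149 161 163 156 146 145 143]
 [173 167 173 204 238 167 164 164 163 166 164 169 289 497 457 308 159 149
  140 139 149 150 145 145 145 145]
 [173 169 166 187 247 177 168 166 170 166 156 163 289 499 458 303 159 150
  154 146 154 148 151 147 145 143]
 [173 172 165 184 241 175 167 171 168 166 158 162 286 495 460 301 1
[... 1304 characters left out ...]
37 202 253
  456 727 722 705 701 708 718 720]
 [167 168 167 170 160 159 164 167 150 184 342 480 374 346 347 327 485 532
  691 724 713 706 707 715 692 505]
 [171 169 168 164 168 162 160 157 150 175 322 475 464 441 495 543 704 678
  588 645 697 709 714 703 556 373]
 [173 170 167 164 163 161 159 155 144 154 263 374 396 505 706 710 682 561
  488 612 637 711 713 622 405 316]
 [171 168 169 164 163 164 157 152 142 194 323 373 416 542 581 578 556 518
  479 645 714 738 687 428 326 274]
 [169 166 166 164 164 160 150 145 180 346 435 474 516 563 559 559 544 507
  480 667 711 700 459 336 283 297]
 [170 169 167 163 160 157 148 139 287 584 580 494 515 546 554 560 543 498
  506 715 700 654 388 330 266 344]]
```

```bash
python3 -m pendant '[[0,0,0.004,0,0,0,0.042],[0,0,0.002,0,0,0,0.034],[0,0,0,0,0,0,0.028],[0,0,0,0,0,0,0.026],[0,0,0,0,0,0,0.026]]'; python3 st.py;python3 -m pendant '[[0,0,0,0,0,0,0.0245],[0,0,0,0,0,0,0.0245]]'; python3 st.py
python3 - <<'E'
from h import *
b=grab("side");print(b["image"][246:266,242:268].sum(2))
E
```

```text
clock: 4.85
position: [515.5, -265.3, 69.3]
ee_rot: [0.104, 0.995, -0.0, 0.0]
contact_force: [-0.3, 0.1, 0.7]
gripper_width: 26.2
grasp_force: 0.0
4.85 [ 515.49 -265.32   69.28] yaw_y 78.07 tilt [ 0.0003 -0.0001] F [-0.3  0.1  0.7] w 26.2 g 0.0
clock: 5.05
position: [515.5, -265.2, 69.3]
ee_rot: [0.104, 0.995, 0.0, 0.0]
contact_force: [-0.2, 0.1, 0.9]
gripper_width: 24.3
grasp_force: 0.3
5.05 [ 515.52 -265.21   69.31] yaw_y 78.07 tilt [0.0004 0.    ] F [-0.2  0.1  0.9] w 24.3 g 0.3
[[174 173 171 163 161 192 287 178 162 169 176 161 155 196 344 499 458 299
  148 135 148 152 150 131 125 136]
 [172 172 171 165 160 193 299 198 185 192 183 161 155 171 278 496 456 299
  143 130 147 150 133 140 221 356]
 [172 170 168 164 157 192 285 195 184 182 183 183 177 169 255 496 458 300
  141 129 136 131 143 271 544 730]
 [173 170 171 163 157 171 246 191 175 170 174 176 179 170 250 498 463 299
  136 118 143 224 352 533 728 744]
 [169 167 167 166 184 184 239 188 183 190 188 181 174 156 247 503 485 301
  129 141 314 547 724 724 715 710]
 [167 166 173 201 279 240 245 187 174 177 179 162 165 151 250 505 48
[... 867 characters left out ...]
79 553 510
  500 703 712 718 698 470 323 283]
 [169 166 165 162 160 159 152 138 221 457 537 478 519 553 555 559 543 502
  489 702 711 689 457 332 290 422]
 [173 165 166 163 160 158 147 143 296 606 580 488 515 548 555 561 540 493
  531 757 694 584 361 318 350 622]
 [182 181 178 176 160 155 141 165 398 720 718 569 505 535 549 563 534 502
  582 723 672 430 332 331 526 725]
 [185 181 181 178 171 151 136 230 452 540 699 635 562 583 592 604 603 571
  678 693 661 395 324 384 686 688]
 [182 181 179 172 156 141 184 437 699 443 577 685 695 699 707 691 691 679
  684 679 582 361 314 423 671 658]
 [176 178 178 174 155 141 299 638 712 447 460 501 552 661 700 729 721 669
  672 674 428 335 301 364 543 700]]
```

The opening reads 24.3 mm with first light contact and no side force, so it is centred. I'll grip, then lift a little to check.

```bash
python3 -m pendant '[[0,0,0,0,0,0,0.022],[0,0,0,0,0,0,0.018],[0,0,0,0,0,0,0.018]]'; python3 st.py;python3 -m pendant '[[0,0,-0.002,0,0,0,0.018],[0,0,-0.002,0,0,0,0.018],[0,0,0,0,0,0,0.018]]'; python3 st.py
```

```text
clock: 5.4
position: [515.5, -265.3, 69.6]
ee_rot: [0.104, 0.995, -0.0, 0.0]
contact_force: [-1.2, 1.9, 4.0]
gripper_width: 20.8
grasp_force: 58.6
5.4 [ 515.53 -265.3    69.64] yaw_y 78.08 tilt [ 0.0005 -0.0002] F [-1.2  1.9  4. ] w 20.81 g 58.6
clock: 5.7
position: [515.4, -265.2, 72.1]
ee_rot: [0.104, 0.995, 0.0, -0.0]
contact_force: [2.1, -0.8, -7.6]
gripper_width: 21.0
grasp_force: 59.0
5.7 [ 515.37 -265.18   72.14] yaw_y 78.04 tilt [-0.0003  0.0005] F [ 2.1 -0.8 -7.6] w 21.0 g 59.0
```

```bash
python3 -m pendant '[[0,0,-0.003,0,0,0,0.018],[0,0,-0.003,0,0,0,0.018],[0,0,-0.003,0,0,0,0.018],[0,0,0,0,0,0,0.018]]'; python3 st.py
python3 - <<'E'
from h import *
b=grab("side")
B=cv2.resize(b["image"][215:275,225:285],None,fx=8,fy=8,interpolation=cv2.INTER_CUBIC)
cv2.imwrite("pics/s6.png",(255*(B/255.)**0.45).astype(np.uint8)[:,:,::-1])
E
```

```text
clock: 6.1
position: [515.4, -265.2, 82.1]
ee_rot: [0.104, 0.995, 0.0, 0.0]
contact_force: [2.7, -0.7, -10.6]
gripper_width: 21.0
grasp_force: 59.1
6.1 [ 515.36 -265.19   82.12] yaw_y 78.05 tilt [0.0001 0.0002] F [  2.7  -0.7 -10.6] w 21.05 g 59.1
```

View pics/s6.png

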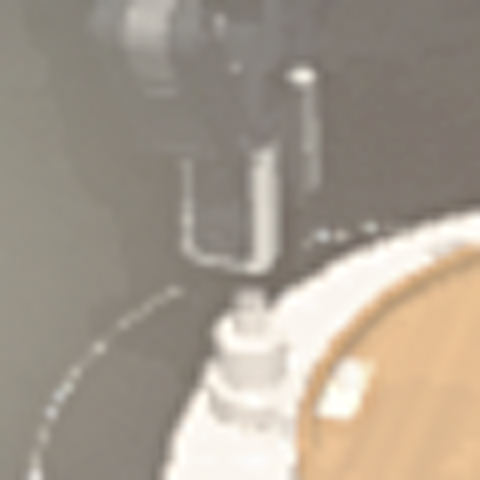

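The pin shaft is visible at crop (250,300) under the raised knob, so the pin is out. Now I'll turn along the arc with 3° rows, checking side forces after the first 12°.

```bash
python3 -m pendant '[[-0.00015,-0.0056,0,0,0,-3,0.018],[-0.00015,-0.0056,0,0,0,-3,0.018],[-0.00015,-0.0056,0,0,0,-3,0.018],[-0.00015,-0.0056,0,0,0,-3,0.018],[0,0,0,0,0,0,0.018]]'
cat >> st.py <<'E'
ft=r.inv().apply(s["contact_force"]);print("F tool",ft.round(1))
p=s["position"][:2]
for c in((619.3,-286.9),(618.6,-286.6)): v=p-np.array(c);print("bearing",np.degrees(np.arctan2(v[1],v[0]))%360,"rad",np.hypot(*v))
E
python3 st.py
```

```text
clock: 6.65
position: [513.2, -287.7, 81.8]
ee_rot: [-0.0, 1.0, 0.0, 0.0]
contact_force: [4.4, 0.4, -10.5]
gripper_width: 20.9
grasp_force: 59.2
6.65 [ 513.15 -287.69   81.81] yaw_y 90.03 tilt [0.0002 0.0003] F [  4.4   0.4 -10.5] w 20.92 g 59.2
F tool [-4.4  0.4 10.5]
bearing 180.4288108713134 rad 106.14965781780525
bearing 180.59465297254022 rad 105.4523643933378
```

```bash
python3 -m pendant '[[-0.00025,-0.0056,0,0,0,-3,0.018],[-0.00025,-0.0056,0,0,0,-3,0.018],[-0.00025,-0.0056,0,0,0,-3,0.018],[-0.00025,-0.0056,0,0,0,-3,0.018],[-0.00025,-0.0056,0,0,0,-3,0.018],[-0.00025,-0.0056,0,0,0,-3,0.018],[-0.00025,-0.0056,0,0,0,-3,0.018],[-0.00015,-0.0038,0,0,0,-2,0.018],[0,0,0,0,0,0,0.018]]';python3 st.py
python3 - <<'E'
from h import *
b=grab("side")
B=cv2.resize(b["image"][225:305,220:300],None,fx=7,fy=7,interpolation=cv2.INTER_CUBIC)
cv2.imwrite("pics/s7.png",(255*(B/255.)**0.6).astype(np.uint8)[:,:,::-1])
E
```

```text
clock: 7.55
position: [521.8, -328.8, 81.3]
ee_rot: [-0.199, 0.98, 0.001, -0.001]
contact_force: [3.5, -0.8, -10.7]
gripper_width: 20.9
grasp_force: 59.2
7.55 [ 521.76 -328.79   81.32] yaw_y 112.96 tilt [-0.0019  0.0012] F [  3.5  -0.8 -10.7] w 20.91 g 59.2
F tool [-2.9 -2.1 10.7]
bearing 203.23979694730767 rad 106.15479312081276
bearing 203.53913649232902 rad 105.63140574873387
```

View pics/s7.png

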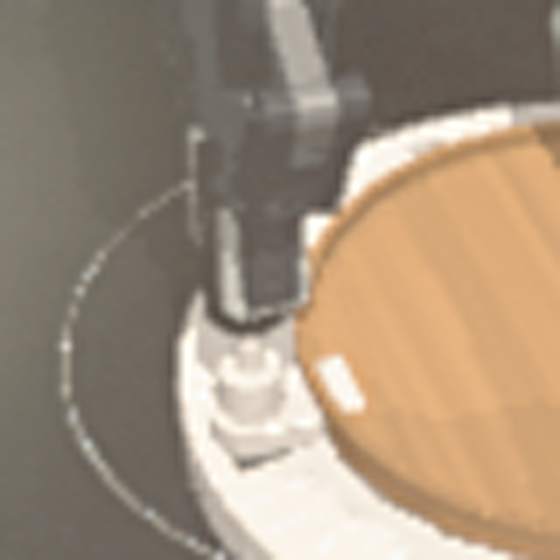

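The arm, bushing and knob now stand just short of the hole; its far edge peeks out at crop (265,455), consistent with ~38°. I'll go to ~37°, lower until just above the ring, then loosen the fingers into a loose cage.

```bash
python3 -m pendant '[[-0.0001,-0.0018,0.001,0,0,-1,0.018],[-0.0001,-0.0018,0.001,0,0,-1,0.018],[0,0,0.001,0,0,0,0.018],[0,0,0,0,0,0,0.018]]';python3 st.py
cat > k.py <<'E'
from h import *
b=grab("side");p=arm.read_state()["position"]
c=np.array([619.3,-286.9]);v=p[:2]-c;v=v/np.hypot(*v)*108+c
u=proj(b,[*v,63]);print("bushing top proj",u)
x=int(round(u[0]));y=int(round(u[1]));print("rows from",y-14,"cols",x-5);print(b["image"][y-14:y+12,x-7:x+9].sum(2))
E
python3 k.py
```

```text
clock: 8.0
position: [523.4, -332.3, 78.8]
ee_rot: [-0.217, 0.976, 0.0, -0.001]
contact_force: [1.5, 0.4, -10.5]
gripper_width: 20.6
grasp_force: 59.3
8.0 [ 523.44 -332.32   78.77] yaw_y 115.05 tilt [-0.0014  0.0005] F [  1.5   0.4 -10.5] w 20.62 g 59.3
F tool [-1.6 -0.3 10.5]
bearing 205.35055670624934 rad 106.07772634286324
bearing 205.66034328250402 rad 105.57512256005376
bushing top proj [255.38226387 277.53989375]
rows from 264 cols 250
[[137 140 126 143 279 459 367 228 146 172 178 179 188 166 167 197]
 [167 224 134 143 278 481 487 240 145 171 181 172 174 172 167 230]
 [276 374 155 136 275 476 497 250 154 172 173 173 172 170 167 228]
 [414 388 153 133 264 445 498 302 156 169 173 168 181 168 156 227]
 [501 389 146 133 257 444 496 302 147 165 172 178 184 173 157 220]
 [497 385 146 118 231 444 498 312 148 160 170 177 166 155 154 220]
 [493 391 143 113 214 436 510 402 174 151 165 168 188 211 247 265]
 [507 472 168 111 164 339 515 500 265 206 247 254 318 281 320 266]
 [525 468 206 108 116 206 419 488 335 272 270 183 144 199 250 275]
 [549 475 377 192 122 112 153 170 135 122 134 142 2
[... 388 characters left out ...]
 642 690 692 646 656 715 511]
 [725 717 528 401 579 721 721 718 690 688 691 664 516 651 730 707]
 [752 759 711 476 428 546 645 702 699 679 593 516 488 660 730 724]
 [717 719 709 518 416 491 533 568 570 578 549 500 489 670 717 705]
 [713 710 718 693 442 494 531 553 563 568 542 497 508 684 688 687]
 [713 694 704 701 452 475 522 559 568 562 528 507 569 656 676 680]
 [715 696 642 693 571 507 524 558 562 543 535 569 662 681 682 689]
 [722 702 574 635 704 646 590 597 588 573 644 746 756 697 661 682]
 [721 706 551 453 619 696 712 712 680 660 664 713 737 715 637 536]
 [729 716 636 451 485 535 625 651 638 626 606 570 578 577 561 560]
 [721 722 702 594 478 505 548 569 561 558 560 580 552 541 591 621]]
```

```bash
python3 -m pendant '[[0,0,0,0,0,0,0.022],[0,0,0,0,0,0,0.0245],[0,0,0,0,0,0,0.027],[0,0,0,0,0,0,0.027]]';python3 st.py;python3 k.py
```

```text
clock: 8.45
position: [525.3, -333.3, 81.2]
ee_rot: [-0.217, 0.976, -0.001, 0.001]
contact_force: [-0.8, -0.4, 0.4]
gripper_width: 27.1
grasp_force: 0.0
8.45 [ 525.29 -333.34   81.23] yaw_y 115.1 tilt [ 0.0033 -0.0021] F [-0.8 -0.4  0.4] w 27.07 g 0.0
F tool [ 0.8 -0.  -0.4]
bearing 206.2862665682723 rad 104.85809656848616
bearing 206.60412348511454 rad 104.3649446185738
bushing top proj [255.63752919 278.02969778]
rows from 264 cols 251
[[278 366 179 120 208 416 492 293 139 143 155 181 192 179 173 171]
 [376 232 143 136 198 408 505 361 163 168 176 176 178 175 169 183]
 [377 170 141 144 196 407 521 489 194 169 175 176 173 170 168 199]
 [380 157 139 141 197 409 519 498 200 162 173 169 160 152 161 177]
 [399 152 131 143 197 407 520 490 183 151 173 173 184 176 162 161]
 [474 174 123 134 190 403 523 493 180 149 170 175 186 170 150 171]
 [522 177 117 129 165 333 522 493 185 133 157 163 166 190 215 272]
 [729 246 105 133 144 274 516 503 261 236 235 239 260 328 320 298]
 [733 250 108 132 131 205 425 491 380 489 389 230 203 195 270 275]
 [716 240 108 136 136 136 170 225 199 191 162 125 132 1
[... 384 characters left out ...]
 497 720 675 569 715 518 304]
 [501 474 498 580 720 512 487 543 709 711 701 605 660 736 708 364]
 [563 473 466 451 627 671 704 704 710 690 564 513 652 731 725 465]
 [702 543 505 414 499 537 575 569 576 574 516 476 588 718 712 511]
 [718 709 701 451 489 530 554 561 570 555 504 467 560 690 721 706]
 [686 648 706 517 481 518 554 567 567 544 501 498 619 677 681 695]
 [691 565 697 578 494 523 557 563 552 530 514 608 682 687 686 700]
 [701 551 636 703 624 603 583 564 581 570 586 690 705 688 661 692]
 [714 616 476 667 709 706 627 622 677 680 695 688 740 709 590 550]
 [715 639 444 473 541 641 683 682 674 669 659 545 579 576 562 577]
 [722 701 589 474 510 547 573 569 561 560 574 566 546 545 603 666]]
```

The knob's lower edge fell about 4 px (≈9–10 mm) and now sits on the bushing exactly as it did at the start (bright edge to flange 7 rows, as before). The pin seems to have dropped home. I'll open, rise clear, move away and verify with both cameras.

```bash
python3 -m pendant '[[0,0,0,0,0,0,0.034],[0,0,0,0,0,0,0.042],[0,0,0,0,0,0,0.045],[0,0,-0.02,0,0,0,0.045],[0,0,-0.04,0,0,0,0.045],[0,0,-0.04,0,0,0,0.045],[0.045,0,0,0,0,0,0.045],[0.045,0,0,0,0,0,0.045],[0.045,0,0,0,0,0,0.045],[0.04,0,0,0,0,0,0.045],[0,0,0,0,0,0,0.045]]';python3 st.py
python3 - <<'E'
from h import *
b=grab("side");a=grab("top")
c=np.array([618.9,-286.8])
def pt(th,z,rad=108): t=np.radians(th);return [c[0]+rad*np.cos(t),c[1]+rad*np.sin(t),z]
print("side knob bottom/top at 206.4:",proj(b,pt(206.4,70)),proj(b,pt(206.4,96)))
print(b["image"][262:290,246:264].sum(2))
g=cv2.cvtColor(a["image"],cv2.COLOR_RGB2GRAY)
for z in(96,):
  u=proj(a,pt(206.4,z));print("top proj",u)
  x,y=u.round().astype(int);print(g[y-10:y+11,x-10:x+11])
old=cv2.cvtColor(cv2.imread("pics/top0.png"),cv2.COLOR_BGR2GRAY)
for G,(x,y) in((old,(348,227)),(g,u.round().astype(int))):
  p=G[y-9:y+10,x-9:x+10]<75;p=p.astype(np.uint8);n,l,s,ce=cv2.connectedComponentsWithStats(p);i=1+s[1:,4].argmax();q=ce[i]+[x-9,y-9]
  w=onz(a,*q,96)[:2]-c;print(q,s[i],"bearing",np.degrees(np.arctan2(w[1],w[0]))%360,np.hypot(*w))
E
```

```text
clock: 9.6
position: [361.6, -407.5, 179.4]
ee_rot: [-0.215, 0.977, 0.0, -0.0]
contact_force: [0.2, 0.0, -0.1]
gripper_width: 44.9
grasp_force: 0.0
9.6 [ 361.58 -407.54  179.38] yaw_y 114.81 tilt [-0.001   0.0006] F [ 0.2  0.  -0.1] w 44.93 g 0.0
F tool [-0.2 -0.   0.1]
bearing 205.08402718876926 rad 284.5620742182495
bearing 205.19869089015074 rad 284.05584621639645
side knob bottom/top at 206.4: [255.42785265 275.25588185] [255.06227904 264.21755061]
[[181 175 164 208 466 742 733 476 278 254 206 230 335 446 732 748 738 646]
 [184 170 169 315 603 455 277 169 126 131 139 132 139 188 455 739 735 515]
 [177 163 207 421 566 237 131 146 156 162 164 160 155 138 194 426 651 431]
 [168 166 315 590 328 152 158 168 171 172 171 167 167 157 145 179 320 387]
 [158 200 416 585 218 144 167 170 170 170 170 170 168 167 157 165 276 397]
 [163 326 657 594 201 143 169 174 173 172 175 175 173 172 162 169 284 405]
 [208 487 761 641 208 129 163 179 180 182 187 200 191 164 154 148 243 409]
 [311 672 752 739 257 121 159 165 166 169 167 167 163 156 149 148 242 415]
 [383 746 745 741 258 118 150 157 160 160 1
[... 2882 characters left out ...]
0 239 239 238 238 238
  238 238 237]
 [242 242 243 243 243 243 243 242 242 242 242 242 241 240 240 239 238 238
  238 238 238]
 [242 242 243 243 243 243 243 243 243 243 242 242 242 241 241 240 239 238
  238 238 238]
 [242 242 242 243 243 243 243 243 243 243 242 241 240 240 239 239 239 238
  238 238 238]
 [241 242 242 242 242 242 242 241 240 240 238 237 238 238 238 238 238 238
  238 239 239]
 [240 240 241 240 239 238 236 235 235 234 234 235 236 236 237 237 238 238
  238 239 240]]
[346.84444444 226.08888889] [ 4  5  8  7 45] bearing 167.0201555532637 109.70753737330976Traceback (most recent call last):
  File "<stdin>", line 13, in <module>
ValueError: attempt to get argmax of an empty sequence
```

```bash
python3 -m pendant '[[0,-0.045,-0.01,0,0,0,0.045],[0,-0.045,-0.01,0,0,0,0.045],[0,-0.045,0,0,0,0,0.045],[0,-0.045,0,0,0,0,0.045],[0,0,0,0,0,0,0.045]]'
python3 - <<'E'
from h import *
b=grab("side");a=grab("top");c=np.array([618.9,-286.8])
g=cv2.cvtColor(a["image"],cv2.COLOR_RGB2GRAY)
old=cv2.cvtColor(cv2.imread("pics/top0.png"),cv2.COLOR_BGR2GRAY)
for G,(x,y) in((old,(348,227)),(g,(375,222))):
  p=(G[y-9:y+10,x-9:x+10]<85).astype(np.uint8);n,l,s,ce=cv2.connectedComponentsWithStats(p)
  for i in range(1,n):
    if s[i,4]>20: q=ce[i]+[x-9,y-9];w=onz(a,*q,96)[:2]-c;print(q,s[i],"bearing",np.degrees(np.arctan2(w[1],w[0]))%360,np.hypot(*w))
# mug/bitters unchanged in both views; glasses still upright blobs
for n,d,f in(("top",a,"pics/top0.png"),("side",b,"pics/side0.png")):
  o=cv2.cvtColor(cv2.imread(f),cv2.COLOR_BGR2RGB);df=cv2.absdiff(o,d["image"]).max(2)
  for nm,(x0,y0,x1,y1) in {"top":{"mug":(180,195,225,240)},"side":{"mug":(262,158,302,202),"bitters":(316,190,334,228)}}[n].items(): print(n,nm,(df[y0:y1,x0:x1]>40).mean())
E
python3 st.py
```

```text
clock: 10.2
position: [444.4, -572.7, 194.3]
ee_rot: [-0.217, 0.976, 0.001, -0.001]
contact_force: [-0.7, 1.7, -1.0]
gripper_width: 44.6
grasp_force: 0.0
[346.80392157 225.94117647] [ 4  4  8  8 51] bearing 166.92598372114676 109.35651979526106
[373.29787234 223.17021277] [ 4  7  8  7 47] bearing 203.5559437722371 108.72563743303871
[381.03030303 229.36363636] [ 9 13 10  6 33] bearing 208.48052298890514 131.69318498107242
top mug 0.0
side mug 0.0
side bitters 0.038011695906432746
10.3 [ 442.81 -569.51  196.52] yaw_y 115.09 tilt [-0.0023  0.0022] F [0.6 0.5 0.5] w 44.86 g 0.0
F tool [-0.7  0.2 -0.5]
bearing 238.01492833101142 rad 333.19776627872716
bearing 238.14439519804074 rad 333.08228365932916
```

```bash
python3 - <<'E'
from h import *
b=grab("side");new=b["image"].sum(2).astype(float);old=cv2.imread("pics/side0.png").sum(2).astype(float)
print(old[250:268,249:264].astype(int));print(new[273:292,248:263].astype(int))
c=np.array([618.9,-286.8])
for nm,I,th,u0 in(("old",old,168.1,256),("new",new,204.9,255)):
    t=np.radians(th);k=np.array([c[0]+108*np.cos(t),c[1]+108*np.sin(t)])
    e=b["xyz"][:2]-k;e/=np.hypot(*e)
    for lift in(0,4,8):
        kb=proj(b,[*(k+12*e),70+lift]);kt=proj(b,[*(k-12*e),96+lift]);print(nm,lift,"knob bottom",kb.round(2),"knob top",kt.round(2))
E
```

```text
[[151 151 148 148 151 151 148 149 146 147 144 130 130 253 505]
 [163 153 149 147 151 151 148 150 147 147 141 128 204 478 696]
 [164 158 147 146 151 150 150 147 147 142 137 126 270 610 720]
 [166 165 147 145 145 145 148 144 147 140 124 122 282 596 709]
 [168 162 148 150 148 136 136 136 132 131 126 217 484 680 677]
 [168 158 159 214 249 184 169 169 152 199 246 434 685 685 666]
 [164 154 174 344 522 427 347 342 322 478 525 674 683 676 667]
 [146 136 172 401 712 699 499 480 531 695 668 570 600 658 672]
 [146 134 146 294 518 616 681 699 700 672 552 473 567 589 673]
 [144 136 205 361 462 506 552 562 566 547 509 465 604 674 712]
 [132 190 398 522 469 505 545 546 547 538 500 469 652 674 659]
 [136 281 574 574 479 502 534 544 551 535 490 499 711 691 644]
 [171 380 624 711 595 518 530 544 548 528 495 565 685 665 440]
 [288 563 466 702 703 656 597 600 603 592 552 672 684 653 389]
 [439 698 420 489 606 680 693 714 729 688 679 680 676 578 363]
 [631 705 439 434 478 528 624 664 697 721 694 666 660 425 362]
 [720 703 514 456 463 501 542 540 547 551 528 563 621 400 360]
 [717 713 687 523 483 520 561
[... 886 characters left out ...]
2 602 620 612 628 720 729 716]
 [742 735 657 516 701 738 731 662 660 709 713 722 717 757 734]
 [748 737 675 482 514 585 675 715 714 708 703 693 589 619 615]
 [744 742 729 633 512 550 592 616 610 602 607 614 607 590 588]
 [648 743 739 726 569 555 546 582 582 573 571 596 664 564 550]
 [494 740 740 736 724 542 352 482 537 539 519 526 711 713 711]]
old 0 knob bottom [255.45 255.86] knob top [254.89 238.18]
old 4 knob bottom [255.4  254.25] knob top [254.84 236.54]
old 8 knob bottom [255.35 252.62] knob top [254.78 234.88]
new 0 knob bottom [255.09 278.59] knob top [254.43 259.25]
new 4 knob bottom [255.03 276.91] knob top [254.37 257.53]
new 8 knob bottom [254.97 275.22] knob top [254.31 255.8 ]
```

The knob's lower edge is at row 279 against 278.6 predicted for fully home and 275.2 for resting on the ring. The gap to the bushing is the same as at the start. So the pin is home in the next hole and the robot is clear.

```bash
python3 -c "
from bench import arm
print(arm.job_done())"
```

```text
the job is handed in; nothing more can be done
None
```

I drew the pin up, turned the tray about 37° counter-clockwise and let the pin drop into the very next hole. The side camera shows it fully home; I handed the job in about 10 s into the 46 s limit with the robot clear. I did not push-test the lock or re-check the glasses at the end, and the mug and bottle had not moved.

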